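# Find the latch with the tired spring and clamp it in the vise

## Task

One of the three sprung latches in the wooden rack has a tired spring: squeeze the plungers in the rack with the same grip to find the one that sinks by far the furthest, lift that latch out and lay it flat on the ware board, let go, and take it again by its stem. Lay its head flat on the vise bed between the jaws, let go, and crank the red knob clockwise until the jaw has pushed the plunger most of the way in (close to the crank's end stop), ready for the spring to be changed. Leave the other two latches in the rack and do not knock the pots about.

Things in the scene. Friction and masses are not known exactly. Their poses are not given: they have to be found in the camera images.
- latch_a_head (a point): Centre of the head (55 x 34 mm, 32 mm high) of a latch, one of three that look alike: aluminium bar 140 mm long, 0.3 kg. z up; x runs along the bar from head to stem. A brass plunger 23 mm across stands 24 mm out of the middle of the head's -y side: 58 mm over plunger and back. The point is 16 mm above the underside and 27.5 mm from the bar's head end.
- latch_a_stem (a point): Where to grip the same latch's stem (22 mm wide, 85 mm long, 32 mm high): mid-height, 82.5 mm along x from the head's centre, 30 mm short of the free end. Same axes as the head.
- latch_a_plunger (a joint): How far this plunger is pushed in: 0 = out, 0.016 m = bottomed (8 mm still stands out); it springs back. Squeezed with 20 N a sound one sinks 3 to 5 mm; the tired one sinks fully (3.5 N to start, 15 N to bottom). The letters do not tell which is tired.
- latch_b_head (a point): Centre of the head (55 x 34 mm, 32 mm high) of a latch, one of three that look alike: aluminium bar 140 mm long, 0.3 kg. z up; x runs along the bar from head to stem. A brass plunger 23 mm across stands 24 mm out of the middle of the head's -y side: 58 mm over plunger and back. The point is 16 mm above the underside and 27.5 mm from the bar's head end.
- latch_b_stem (a point): Where to grip the same latch's stem (22 mm wide, 85 mm long, 32 mm high): mid-height, 82.5 mm along x from the head's centre, 30 mm short of the free end. Same axes as the head.
- latch_b_plunger (a joint): How far this plunger is pushed in: 0 = out, 0.016 m = bottomed (8 mm still stands out); it springs back. Squeezed with 20 N a sound one sinks 3 to 5 mm; the tired one sinks fully (3.5 N to start, 15 N to bottom). The letters do not tell which is tired.
- latch_c_head (a point): Centre of the head (55 x 34 mm, 32 mm high) of a latch, one of three that look alike: aluminium bar 140 mm long, 0.3 kg. z up; x runs along the bar from head to stem. A brass plunger 23 mm across stands 24 mm out of the middle of the head's -y side: 58 mm over plunger and back. The point is 16 mm above the underside and 27.5 mm from the bar's head end.
- latch_c_stem (a point): Where to grip the same latch's stem (22 mm wide, 85 mm long, 32 mm high): mid-height, 82.5 mm along x from the head's centre, 30 mm short of the free end. Same axes as the head.
- latch_c_plunger (a joint): How far this plunger is pushed in: 0 = out, 0.016 m = bottomed (8 mm still stands out); it springs back. Squeezed with 20 N a sound one sinks 3 to 5 mm; the tired one sinks fully (3.5 N to start, 15 N to bottom). The letters do not tell which is tired.
- rack: Fixed wooden rack, 164 x 256 mm, origin under its centre. Latches lie on its 8 mm floor side by side, 85 mm apart along y, all plungers to -y, heads in the open at the -x edge, about 27 mm apart; stems in slots 42 mm wide between blocks 38 mm high, too narrow for fingers. A squeezed latch may slide some mm sideways. Lift straight up to take one out.
- ware_board: Fixed pale wooden board on the bench, 190 mm (x) by 130 mm (y), 10 mm thick, origin under its centre.
- vise: Fixed blue vise, origin at bench height. Flat bed 30 mm above the bench, from x -50 to +120 mm and y -155 to +60 mm. Fixed jaw's face at y = +30 mm, looking to -y. Both jaws span x -30 to +30 mm and stand 34 mm above the bed. Gear housing 90 mm high, 70 x 68 mm, centred at x -40, y -120 mm.
- vise_seat (a point): Where a latch head's centre belongs, lying on the bed between the open jaws, plunger towards the moving jaw (-y), stem out along the vise's +x; the back is then 5 mm clear of the fixed jaw, the plunger 8 to 11 mm clear of the moving jaw. Same axes as the vise.
- vise_jaw: The moving jaw, origin at the bottom of its face; it slides along the vise's +y towards the fixed jaw, 8.5 mm per radian of the crank. Gap between the jaws 74 mm at crank 0, 43 mm at the crank's end stop.
- vise_crank (a joint): Crank angle in rad: 0 = open, grows clockwise seen from above, end stop at 3.6. It starts between 0 and 0.4 and stays where it is left. The knob takes 5 N to turn, up to 8 N against the tired plunger, far more against a sound one. At 0 the arm points along the vise's -x.
- crank_grip (a point): Point on the axis of the crank's red knob, an upright round post 20 mm across to be pinched from above, 132 mm above the bench, 20 mm below the knob's top and 24 mm above the crank arm. The knob spins freely on its spindle, so the fingers need not turn with the crank.
- crank_axis (a point): The upright axis that the crank turns about, at the height of crank_grip; the knob goes round it at 55 mm radius. Same axes as the vise.
- mug: Bystander: blue ceramic mug, 80 mm wide, 90 mm tall, origin under its centre.
- bowl: Bystander: terracotta bowl, 120 mm wide, 60 mm tall, origin under its centre.
- jar: Bystander: grey lidded jar, 84 mm wide, 100 mm tall, origin under its centre.
- vase: Bystander: green glazed vase, 84 mm wide, 140 mm tall, origin under its centre.
- glaze_bottle: Bystander: white bottle with red cap, 60 mm wide, 150 mm tall, origin under its centre.
- beaker: Bystander: white ceramic cup, 70 mm wide, 100 mm tall, origin under its centre.
There are look-alikes about, which are no part of the job. What is shaped like the part that bears latch_a_head but purple is not meant.

How it is judged:
On the way, in this order (a step that is already met when the one before it is completed fails the run):
1. the fingers squeeze a latch in the rack and its plunger sinks more than 12 mm (((value of joint latch_a_plunger above 0.012 m and contact force between the fingers and latch_a above 3 N and x of latch_a_head in the frame of rack between -0.09 and 0.01 m and y of latch_a_head in the frame of rack between -0.13 and 0.13 m and z of latch_a_head in the frame of rack between 0.01 and 0.035 m) or (value of joint latch_b_plunger above 0.012 m and contact force between the fingers and latch_b above 3 N and x of latch_b_head in the frame of rack between -0.09 and 0.01 m and y of latch_b_head in the frame of rack between -0.13 and 0.13 m and z of latch_b_head in the frame of rack between 0.01 and 0.035 m) or (value of joint latch_c_plunger above 0.012 m and contact force between the fingers and latch_c above 3 N and x of latch_c_head in the frame of rack between -0.09 and 0.01 m and y of latch_c_head in the frame of rack between -0.13 and 0.13 m and z of latch_c_head in the frame of rack between 0.01 and 0.035 m))), for 0.1 s.
2. a latch lies flat on the ware board, let go and at rest (((x of latch_a_head in the frame of ware_board between -0.11 and 0.11 m and y of latch_a_head in the frame of ware_board between -0.08 and 0.08 m and z of latch_a_head in the frame of ware_board between 0.015 and 0.033 m and angle between latch_a_head's own z axis and vertical below 0.12 rad and contact force between the fingers and latch_a below 0.3 N and linear speed of latch_a below 0.02 m/s) or (x of latch_b_head in the frame of ware_board between -0.11 and 0.11 m and y of latch_b_head in the frame of ware_board between -0.08 and 0.08 m and z of latch_b_head in the frame of ware_board between 0.015 and 0.033 m and angle between latch_b_head's own z axis and vertical below 0.12 rad and contact force between the fingers and latch_b below 0.3 N and linear speed of latch_b below 0.02 m/s) or (x of latch_c_head in the frame of ware_board between -0.11 and 0.11 m and y of latch_c_head in the frame of ware_board between -0.08 and 0.08 m and z of latch_c_head in the frame of ware_board between 0.015 and 0.033 m and angle between latch_c_head's own z axis and vertical below 0.12 rad and contact force between the fingers and latch_c below 0.3 N and linear speed of latch_c below 0.02 m/s))), for 0.2 s.
3. a latch lies flat on the vise bed with its head between the jaws, let go, its plunger still out (((x of latch_a_head in the frame of vise between -0.022 and 0.022 m and y of latch_a_head in the frame of vise between -0.03 and 0.032 m and z of latch_a_head in the frame of vise between 0.03 and 0.054 m and angle between latch_a_head's own z axis and vertical below 0.12 rad and contact force between the fingers and latch_a below 0.3 N and linear speed of latch_a below 0.02 m/s and value of joint latch_a_plunger below 0.004 m) or (x of latch_b_head in the frame of vise between -0.022 and 0.022 m and y of latch_b_head in the frame of vise between -0.03 and 0.032 m and z of latch_b_head in the frame of vise between 0.03 and 0.054 m and angle between latch_b_head's own z axis and vertical below 0.12 rad and contact force between the fingers and latch_b below 0.3 N and linear speed of latch_b below 0.02 m/s and value of joint latch_b_plunger below 0.004 m) or (x of latch_c_head in the frame of vise between -0.022 and 0.022 m and y of latch_c_head in the frame of vise between -0.03 and 0.032 m and z of latch_c_head in the frame of vise between 0.03 and 0.054 m and angle between latch_c_head's own z axis and vertical below 0.12 rad and contact force between the fingers and latch_c below 0.3 N and linear speed of latch_c below 0.02 m/s and value of joint latch_c_plunger below 0.004 m))), for 0.2 s.
At the end, for the whole second after the job is handed in: The tired latch lies flat (7 deg), at rest and untouched on the vise bed, head within 22 mm of the jaws' middle lengthwise, plunger pushed in over 11.5 mm by the moving jaw with 4 to 30 N (a sound latch would need more); the other two lie flat in the rack (((x of latch_a_head in the frame of vise between -0.022 and 0.022 m and y of latch_a_head in the frame of vise between -0.03 and 0.032 m and z of latch_a_head in the frame of vise between 0.03 and 0.054 m and angle between latch_a_head's own z axis and vertical below 0.12 rad and contact force between the fingers and latch_a below 0.3 N and linear speed of latch_a below 0.02 m/s and value of joint latch_a_plunger above 0.0115 m and contact force between vise_jaw and latch_a between 4 and 30 N and (x of latch_b_head in the frame of rack between -0.09 and 0.01 m and y of latch_b_head in the frame of rack between -0.13 and 0.13 m and z of latch_b_head in the frame of rack between 0.01 and 0.035 m and angle between latch_b_head's own z axis and vertical below 0.15 rad) and (x of latch_c_head in the frame of rack between -0.09 and 0.01 m and y of latch_c_head in the frame of rack between -0.13 and 0.13 m and z of latch_c_head in the frame of rack between 0.01 and 0.035 m and angle between latch_c_head's own z axis and vertical below 0.15 rad)) or (x of latch_b_head in the frame of vise between -0.022 and 0.022 m and y of latch_b_head in the frame of vise between -0.03 and 0.032 m and z of latch_b_head in the frame of vise between 0.03 and 0.054 m and angle between latch_b_head's own z axis and vertical below 0.12 rad and contact force between the fingers and latch_b below 0.3 N and linear speed of latch_b below 0.02 m/s and value of joint latch_b_plunger above 0.0115 m and contact force between vise_jaw and latch_b between 4 and 30 N and (x of latch_a_head in the frame of rack between -0.09 and 0.01 m and y of latch_a_head in the frame of rack between -0.13 and 0.13 m and z of latch_a_head in the frame of rack between 0.01 and 0.035 m and angle between latch_a_head's own z axis and vertical below 0.15 rad) and (x of latch_c_head in the frame of rack between -0.09 and 0.01 m and y of latch_c_head in the frame of rack between -0.13 and 0.13 m and z of latch_c_head in the frame of rack between 0.01 and 0.035 m and angle between latch_c_head's own z axis and vertical below 0.15 rad)) or (x of latch_c_head in the frame of vise between -0.022 and 0.022 m and y of latch_c_head in the frame of vise between -0.03 and 0.032 m and z of latch_c_head in the frame of vise between 0.03 and 0.054 m and angle between latch_c_head's own z axis and vertical below 0.12 rad and contact force between the fingers and latch_c below 0.3 N and linear speed of latch_c below 0.02 m/s and value of joint latch_c_plunger above 0.0115 m and contact force between vise_jaw and latch_c between 4 and 30 N and (x of latch_a_head in the frame of rack between -0.09 and 0.01 m and y of latch_a_head in the frame of rack between -0.13 and 0.13 m and z of latch_a_head in the frame of rack between 0.01 and 0.035 m and angle between latch_a_head's own z axis and vertical below 0.15 rad) and (x of latch_b_head in the frame of rack between -0.09 and 0.01 m and y of latch_b_head in the frame of rack between -0.13 and 0.13 m and z of latch_b_head in the frame of rack between 0.01 and 0.035 m and angle between latch_b_head's own z axis and vertical below 0.15 rad)))).
It fails at once if a pot or bottle is moved more than 30 mm or tipped over (distance of any of mug, bowl, jar, vase, glaze_bottle, beaker from where it was at the start of the episode above 0.03 m or angle between any of mug, bowl, jar, vase, glaze_bottle, beaker's own z axis and vertical above 0.4 rad).
It also fails if it takes over 72 s, if anything falls off the work surface, if the arm or the gripper's body presses on something with over 40 N, if the wrist force passes 120 N, or if a joint passes its speed limit or range.

## Robot

A 6-joint arm with a two-finger parallel gripper is mounted at the origin on the work surface. World frame = base frame: x ahead of the robot, y to its left, z up, the work surface at z = 0. Lengths are in m, angles in rad, forces in N, time in s.
With the tool pointing down it reaches from about 0.35 to 0.775 m from the base axis. Payload 5.5 kg.
Tool frame: the origin (TCP) lies on the front face of the gripper's body, between the roots of the fingers; the fingertips stand bot.tcp_to_tips ahead of it and the grasp point (between the pads) lies 54 mm ahead of it (bot.tcp_to_tips is the distance from the TCP to the fingertips, in m); z points along the fingers, y is the line along which they close (so a half turn about z gives the same grasp; the last joint's range is limited). The gripper opens to 85 mm and grips with 20 to 120 N. Pads are 22 mm wide; open, the fingers measure 114 mm over their backs; the gripper's body (76 mm by 85 mm) begins 54 mm behind the grasp point. The pads swing forward as they close: fully open they stand 13 mm farther back than shut.
Start: joints at [-1.255, 0.313, 0.046, 1.304, 0, 1.431], TCP at [0.253, -0.516, 0.304] pointing down, gripper open.
Joint ranges: [-2.76, 2.76], [-0.86, 1.69], [-1.03, 1.26], [-2.2, 2.34], [-1.47, 1.5], [-3.14, 3.14]. Speed limits (rad/s): [2.57, 2.57, 3.14, 3.14, 3.14, 3.14].

## Interface

Orientations are given as a rotation vector (axis times angle).
In Python, from plant import bot gives the robot as it stands.
- The arm moves only by the tool move_arm, never from a script. Its arguments are lists of equal length, an entry for each row: "travel": the shift along the tool's x, y, z in m, a list of three; "roll": the turn about the tool's z in rad; "claw": the opening, from 0 (shut) to 1 (fully open). A call has 1 to 5 rows; each row is the pose to reach, as a shift and turn from the pose commanded when the call began, along the tool's axes at that moment; what a row does not reach only later rows make up. A row lasts 1/12 s, in which the tool goes at most 41.7 mm and 7.16 degrees, less where a joint would pass 70% of its speed; a pose out of reach is approached as far as the arm can. A call with a gripper value outside its range is refused whole. The fingers move at their own pace and stop on an object; "squeeze" is the grip in N (left out, the last holds). Time passes only in rows, so rows that repeat a pose let the fingers close. It gives the time, the measured TCP pose, the force, the opening and the grip force at its end, in the units of the state.
- bot.state(): the state, without advancing time (a new reading comes with each control period).
- bot.read_camera(name): name is "side" or "top" or "wrist"; returns a dict with "img" (384x512x3 uint8, red, green, blue), "depth" (384x512 float32, m along the optical axis (not along the pixel's ray), 0 where there is no reading), "camera_matrix" (3x3 intrinsics, pixels), "rvec" (rotation vector, rad) and "tvec" (3), from world to camera coordinates, as OpenCV has them. Camera axes: x right, y down, z forward; pixel columns grow to the right and rows downward; lengths in m; the calibration is good to about 2 mm. A picture is of the moment at which its call begins.
- bot.job_done(): hands the job in; it is judged then, once.
Trained networks look in the newest picture that a camera, given by its name, has taken for a name from the list of things; names that differ only in an ending like _2 or _b are one class to them, and where a whole thing is asked for, a point or a joint stands for the part that bears it (a point fixed in the world has none). Each returns a list of dicts, best first, with "confidence" (0 to 1); they miss things now and then, are a little off and sometimes report something else, mostly with a low value. They report only what shows in the picture. A call takes as long as a camera call. They do not tell look-alikes from the thing itself.
- bot.look_for(camera, thing): "at" ([column, row] in pixels, amid what is visible of it).
- bot.regions_of(camera, thing): "region" (384x512 bool, what is visible of it) and "at" ([column, row] in pixels, amid what is visible of it).
- bot.landmark_of(camera, thing): "at" ([column, row] in pixels: a listed point, or the origin of a listed thing).
The state is a dict: "time_s": time; "joint_positions": joint angles; "qd": joint speeds; "tau": joint torques, N m; "tool_pos": TCP position; "tcp_rot": TCP orientation; "ft_force": force on the tool from outside, world axes, zero at the start; "moment": the same for the moment, N m; "gripper_width": finger opening in m; "finger_force": force on a finger pad.
Only numpy, scipy, OpenCV 4.12 (cv2) and the standard library are available. Lean on these libraries where they do the work, as an engineer would, in place of code of your own. Each camera call takes 0.05 s, during which the arm holds its last target. There are 200 camera calls.

## Working session

There is one attempt and no reset: what is moved stays moved. The work goes in short steps, Python scripts to look and compute and a tool call to move; the robot and the scene stay as the last step left them, time stands still between calls to the robot, and variables do not carry over. Pictures are saved under pics/ and viewed, at most 10 in all, crops included, and the job is handed in when it is done.

Besides the shell and the picture viewer there is one more tool, called after "Emit:" as name(argument=value, ...), one argument or row to a line, values as JSON. move_arm: Moves the arm, as the interface text tells. Its arguments: {"type":"object","properties":{"travel":{"type":"array","items":{"type":"array","items":{"type":"number"}}},"roll":{"type":"array","items":{"type":"number"}},"claw":{"type":"array","items":{"type":"number"}},"squeeze":{"type":"number"}},"required":["travel","roll","claw"]}

```bash
ls; mkdir -p pics; cat > h.py <<'E'
import numpy as np, cv2
from plant import bot
from scipy.spatial.transform import Rotation as R
def cam(n):
    return bot.read_camera(n)
def ray(c,px):
    K=c["camera_matrix"];Rm=cv2.Rodrigues(np.array(c["rvec"],float))[0];t=np.array(c["tvec"],float).ravel()
    d=np.linalg.inv(K)@np.array([px[0],px[1],1.0]);return -Rm.T@t, Rm.T@d
def atz(c,px,z):
    o,d=ray(c,px);return o+d*(z-o[2])/d[2]
def dep(c,px):
    o,d=ray(c,px);u,v=int(round(px[0])),int(round(px[1]))
    p=c["depth"][max(v-2,0):v+3,max(u-2,0):u+3];p=p[p>0]
    return o+d*np.median(p) if len(p) else None
def cloud(c):
    K=c["camera_matrix"];Rm=cv2.Rodrigues(np.array(c["rvec"],float))[0];t=np.array(c["tvec"],float).ravel()
    v,u=np.mgrid[:384,:512];D=c["depth"]
    P=np.stack([(u-K[0,2])/K[0,0]*D,(v-K[1,2])/K[1,1]*D,D],-1)
    return (P-t)@Rm
def proj(c,p):
    return cv2.projectPoints(np.array([p],float),np.array(c["rvec"],float),np.array(c["tvec"],float),c["camera_matrix"],None)[0].ravel()
E
python3 - <<'E'
from h import *
s=bot.state();print(s["tool_pos"],s["tcp_rot"],s["gripper_width"],bot.tcp_to_tips)
ims=[]
for n in ["top","side"]:
    c=cam(n);ims.append(c["img"]);o,_=ray(c,(0,0));print(n,"cam at",o.round(3))
    for th in ["latch_a_head","latch_a_stem","vise_seat","crank_grip","crank_axis","rack","ware_board","vise","mug","bowl","jar","vase","glaze_bottle","beaker"]:
        for r in bot.landmark_of(n,th)[:6]:
            z={"latch_a_head":.024,"latch_a_stem":.024,"vise_seat":.046,"crank_grip":.132,"crank_axis":.132}.get(th,0.0)
            d=dep(c,r["at"])
            print(th,np.round(r["at"],0),round(r["confidence"],2),"atz",atz(c,r["at"],z).round(3),"dep",None if d is None else d.round(3))
for n,i in zip("ts",ims): cv2.imwrite(f"pics/{n}0.png",cv2.resize(i[:,:,::-1],(800,600),interpolation=cv2.INTER_CUBIC))
E
```

```text
pics
[ 0.25296238 -0.51595046  0.30300837] [-3.05860480e+00 -7.09355871e-01  2.41300476e-04] 0.08542879384140682 0.0726
top cam at [0.454 0.018 1.393]
latch_a_head [121. 269.] 0.8 atz [0.325 0.438 0.024] dep [0.326 0.436 0.032]
latch_a_head [148. 215.] 0.78 atz [0.499 0.351 0.024] dep [0.498 0.347 0.038]
latch_a_head [ 86. 196.] 0.78 atz [0.562 0.551 0.024] dep [0.562 0.547 0.033]
latch_a_head [197. 194.] 0.72 atz [0.562 0.19  0.024] dep [0.561 0.188 0.039]
latch_a_stem [146. 184.] 0.57 atz [0.597 0.356 0.024] dep [0.595 0.352 0.04 ]
latch_a_stem [199. 136.] 0.57 atz [0.755 0.182 0.024] dep [0.738 0.173 0.101]
latch_a_stem [152. 265.] 0.55 atz [0.336 0.34  0.024] dep [0.334 0.345 0.001]
latch_a_stem [144. 213.] 0.43 atz [0.503 0.364 0.024] dep [0.503 0.36  0.041]
vise_seat [308. 220.] 0.66 atz [ 0.472 -0.164  0.046] dep [ 0.472 -0.167  0.028]
vise_seat [199. 195.] 0.64 atz [0.556 0.181 0.046] dep [0.557 0.181 0.039]
vise_seat [144. 186.] 0.49 atz [0.591 0.356 0.046] dep [0.591 0.358 0.039]
vise_seat [195. 218.] 0.35 atz [0.484 0.195 0.046] dep [0.484 0.196 0.04 ]
crank_grip [353. 251
[... 2289 characters left out ...]
 0.132] dep [ 0.469 -0.219  0.039]
rack [232. 278.] 0.77 atz [0.536 0.269 0.   ] dep [0.532 0.283 0.012]
ware_board [264. 226.] 0.96 atz [0.509 0.023 0.   ] dep [0.506 0.035 0.008]
vise [290. 195.] 0.94 atz [ 0.464 -0.176  0.   ] dep [ 0.455 -0.12   0.034]
mug [192. 218.] 0.9 atz [0.734 0.03  0.   ] dep [0.72  0.062 0.023]
bowl [215. 196.] 0.66 atz [ 0.705 -0.114  0.   ] dep [ 0.703 -0.108  0.003]
jar [164. 246.] 0.94 atz [0.762 0.183 0.   ] dep [0.747 0.213 0.024]
vase [151. 270.] 0.67 atz [0.753 0.291 0.   ] dep [0.74  0.314 0.021]
glaze_bottle [212. 176.] 0.96 atz [ 0.757 -0.242  0.   ] dep [ 0.735 -0.181  0.034]
beaker [256. 154.] 0.8 atz [ 0.648 -0.453  0.   ] dep [ 0.641 -0.422  0.015]
```

View pics/t0.png

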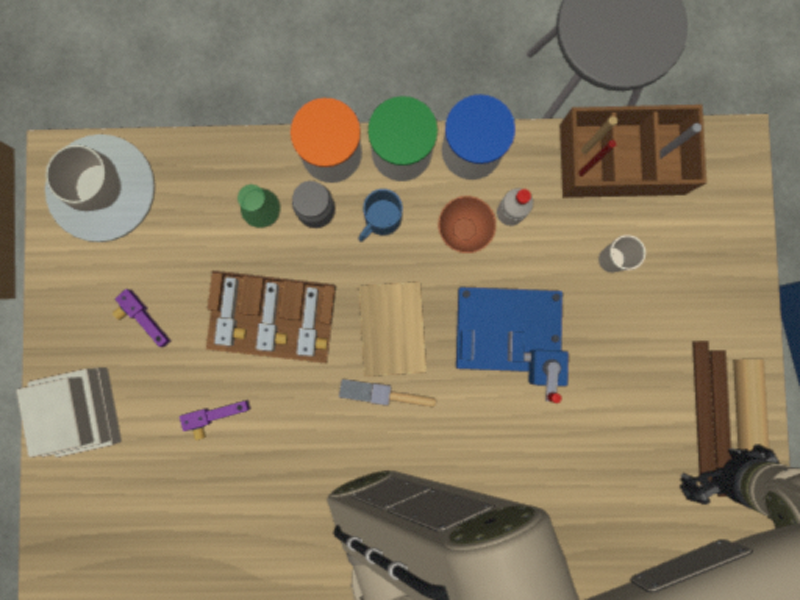

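View pics/s0.png

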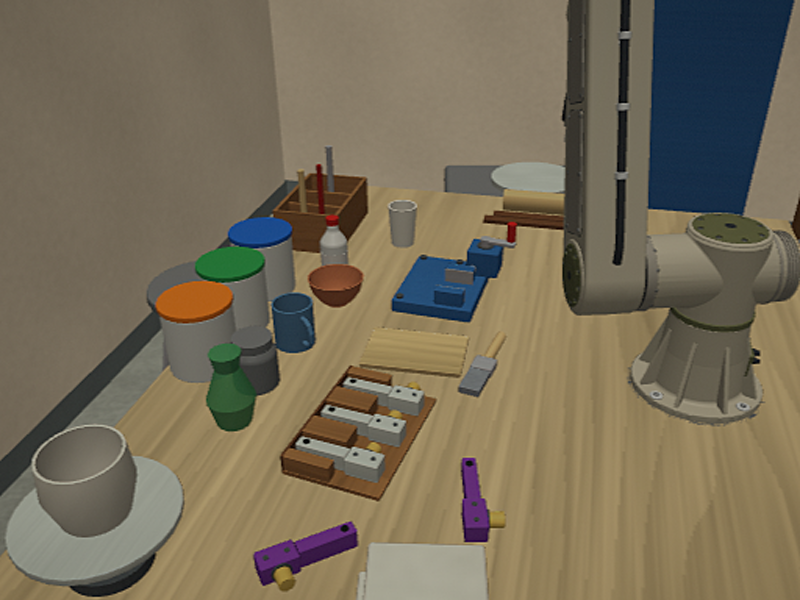

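Top view (800x600): the three silver latches in the rack have heads at (225,330), (266,337), (306,343). The purple look-alikes at (130,305) and (195,418) are not meant. The board is at (392,328), the vise at (510,330), and the red knob at (555,398), so the crank is near 0. Next I go above the rack for a closer look.

```bash
cat >> h.py <<'E'
def plan(tx,ty,tz,tyaw,n=None,vmax=.040):
    """rows to world target pose (tool down), split in calls of 5, each in the tool axes at call start"""
    s=bot.state();p=np.array(s["tool_pos"]);M=R.from_rotvec(s["tcp_rot"]).as_matrix();y0=np.arctan2(M[1,0],M[0,0])
    goal=np.array([tx,ty,tz]);dy=(tyaw-y0)
    k=n or int(np.ceil(max(np.linalg.norm(goal-p)/vmax,abs(dy)/.12,1)));
    for i in range(0,k,5):
        a=y0+dy*i/k;X=np.array([np.cos(a),np.sin(a),0]);Y=np.array([np.sin(a),-np.cos(a),0]);Z=np.array([0,0,-1])
        st=p+(goal-p)*i/k
        rows=[];ro=[]
        for j in range(i+1,min(i+5,k)+1):
            d=(goal-p)*j/k+p-st;rows.append([round(float(d@q),4) for q in (X,Y,Z)]);ro.append(round(float(-dy*(j-i)/k),4))
        print(rows,ro)
def pose():
    s=bot.state();M=R.from_rotvec(s["tcp_rot"]).as_matrix()
    print("t",round(s["time_s"],2),"tcp",np.round(s["tool_pos"],4),"yaw",round(float(np.arctan2(M[1,0],M[0,0])),4),"w",round(s["gripper_width"],4),"ff",np.round(s["finger_force"],1),"F",np.round(s["ft_force"],1),"q",np.round(s["joint_positions"],2),"tilt",M[2].round(3))
E
python3 -c "
from h import *
pose();plan(.45,.27,.27,np.pi-.12)"
```

```text
t 1.5 tcp [ 0.2531 -0.5163  0.3039] yaw 0.4558 w 0.0853 ff 0.0 F [0.8 0.1 0. ] q [-1.25  0.31  0.05  1.3  -0.    1.43] tilt [-0.  0. -1.]
[[0.0238, -0.0282, 0.0015], [0.0475, -0.0563, 0.0031], [0.0713, -0.0845, 0.0046], [0.0951, -0.1126, 0.0062], [0.1188, -0.1408, 0.0077]] [-0.1166, -0.2333, -0.3499, -0.4665, -0.5831]
[[0.0353, -0.0104, 0.0015], [0.0707, -0.0208, 0.0031], [0.106, -0.0312, 0.0046], [0.1414, -0.0417, 0.0062], [0.1767, -0.0521, 0.0077]] [-0.1166, -0.2333, -0.3499, -0.4665, -0.5831]
[[0.0352, 0.0108, 0.0015], [0.0705, 0.0215, 0.0031], [0.1057, 0.0323, 0.0046], [0.141, 0.0431, 0.0062], [0.1762, 0.0538, 0.0077]] [-0.1166, -0.2333, -0.3499, -0.4665, -0.5831]
[[0.0235, 0.0284, 0.0015], [0.047, 0.0568, 0.0031], [0.0705, 0.0852, 0.0046], [0.0939, 0.1136, 0.0062], [0.1174, 0.142, 0.0077]] [-0.1166, -0.2333, -0.3499, -0.4665, -0.5831]
[[0.004, 0.0366, 0.0015], [0.0079, 0.0733, 0.0031]] [-0.1166, -0.2333]
```

Emit:
move_arm(
  travel=[
    [0.024, -0.028, 0.0015],
    [0.0475, -0.056, 0.003],
    [0.071, -0.0845, 0.0045],
    [0.095, -0.1125, 0.006],
    [0.119, -0.141, 0.0075],
  ],
  roll=[-0.117, -0.233, -0.35, -0.466, -0.583],
  claw=[1, 1, 1, 1, 1],
)

```text
time_s: 1.92
tool_pos: [0.2979, -0.3358, 0.2963]
tcp_rot: [2.723, 1.566, 0.0]
ft_force: [0.5, 0.3, 0.4]
gripper_width: 0.0852
finger_force: 0.0
```

Emit:
move_arm(
  travel=[
    [0.035, -0.0105, 0.0015],
    [0.0705, -0.021, 0.003],
    [0.106, -0.031, 0.0045],
    [0.1415, -0.0415, 0.006],
    [0.177, -0.052, 0.0075],
  ],
  roll=[-0.117, -0.233, -0.35, -0.466, -0.583],
  claw=[1, 1, 1, 1, 1],
)

```text
time_s: 2.33
tool_pos: [0.3428, -0.1568, 0.2891]
tcp_rot: [2.158, 2.282, 0.0]
ft_force: [0.9, 0.5, -0.0]
gripper_width: 0.0853
finger_force: 0.0
```

Emit:
move_arm(
  travel=[
    [0.035, 0.011, 0.0015],
    [0.0705, 0.0215, 0.003],
    [0.1055, 0.032, 0.0045],
    [0.141, 0.043, 0.006],
    [0.176, 0.054, 0.0075],
  ],
  roll=[-0.117, -0.233, -0.35, -0.466, -0.583],
  claw=[1, 1, 1, 1, 1],
)

```text
time_s: 2.75
tool_pos: [0.3878, 0.022, 0.2817]
tcp_rot: [1.41, 2.806, 0.0]
ft_force: [0.9, -0.8, 0.5]
gripper_width: 0.0856
finger_force: 0.0
```

Emit:
move_arm(
  travel=[
    [0.0235, 0.0285, 0.0015],
    [0.047, 0.057, 0.003],
    [0.0705, 0.085, 0.0045],
    [0.094, 0.1135, 0.006],
    [0.1175, 0.142, 0.0075],
  ],
  roll=[-0.117, -0.233, -0.35, -0.466, -0.583],
  claw=[1, 1, 1, 1, 1],
)

```text
time_s: 3.17
tool_pos: [0.4326, 0.2009, 0.274]
tcp_rot: [0.543, 3.093, 0.0]
ft_force: [1.2, -0.0, 0.4]
gripper_width: 0.0848
finger_force: 0.0
```

Emit:
move_arm(
  travel=[
    [0.004, 0.0365, 0.0015],
    [0.008, 0.073, 0.003],
    [0.008, 0.073, 0.003],
  ],
  roll=[-0.117, -0.233, -0.233],
  claw=[0.85, 0.85, 0.85],
)

```text
time_s: 3.42
tool_pos: [0.4516, 0.2753, 0.2702]
tcp_rot: [0.174, 3.136, 0.004]
ft_force: [0.7, 0.4, -0.5]
gripper_width: 0.0725
finger_force: 0.0
```

```bash
python3 - <<'E'
from h import *
pose()
c=cam("wrist");o,d=ray(c,(256,192));print("cam",o.round(3),d.round(3))
cv2.imwrite("pics/w1.png",cv2.resize(c["img"][:,:,::-1],(800,600)))
np.savez("w1.npz",P=cloud(c),img=c["img"])
for th,z in [("latch_a_head",.024),("latch_a_stem",.024)]:
    for r in bot.landmark_of("wrist",th)[:6]:
        print(th,np.round(r["at"]),round(r["confidence"],2),atz(c,r["at"],z).round(4),dep(c,r["at"]))
P=cloud(c)
for r in bot.regions_of("wrist","latch_a_head")[:5]:
    m=r["region"]&(P[...,2]>.034)&(P[...,2]<.046);q=P[m][:,:2].astype(np.float32)
    if len(q)<50: continue
    print("reg",np.round(r["at"]),round(r["confidence"],2),len(q),cv2.minAreaRect(q),np.median(P[m][:,2]))
E
```

```text
t 3.42 tcp [0.4516 0.2753 0.2702] yaw 3.0306 w 0.0725 ff 0.0 F [ 0.7  0.4 -0.5] q [ 0.39  0.24 -0.14  1.19  0.    0.51] tilt [-0.001  0.003 -1.   ]
cam [0.37  0.284 0.34 ] [ 0.313 -0.026 -0.949]
latch_a_head [494. 241.] 0.79 [0.5679 0.553  0.024 ] [0.5626091  0.54570433 0.03252038]
latch_a_stem [312.  65.] 0.95 [0.3492 0.3445 0.024 ] [0.34973248 0.34296538 0.03184754]
latch_a_stem [328. 275.] 0.74 [0.5938 0.352  0.024 ] [0.45848881 0.31068231 0.21524109]
latch_a_stem [459. 196.] 0.66 [0.5046 0.5036 0.024 ] [0.50094861 0.49763006 0.03253521]
reg [330. 220.] 0.97 1967 ((0.5496159791946411, 0.34652262926101685), (0.05690855532884598, 0.1391328126192093), 84.14403533935547) 0.04007384765034882
reg [381.  45.] 0.68 63 ((0.3399210274219513, 0.3857337534427643), (0.024801718071103096, 0.13311873376369476), 14.230321884155273) 0.03423789578755656
```

View pics/w1.png

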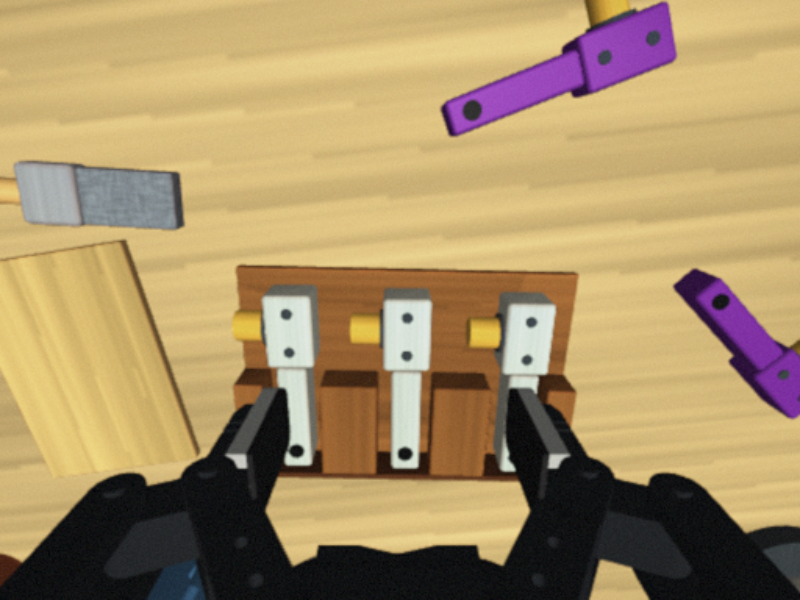

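The wrist view shows silver heads with brass plungers at (290,325), (405,328) and (525,335). The purple look-alikes lie outside the rack at (560,70) and (750,350). Now I segment the latch tops.

```bash
cat >> h.py <<'E'
def latches(P,img,zlo,zhi,box):
    """silver tops: head/stem fit. returns list of (head centre, yaw)"""
    hsv=cv2.cvtColor(img,cv2.COLOR_RGB2HSV)
    m=(P[...,2]>zlo)&(P[...,2]<zhi)&(hsv[...,1]<60)&(hsv[...,2]>110)&(P[...,0]>box[0])&(P[...,0]<box[1])&(P[...,1]>box[2])&(P[...,1]<box[3])
    n,l,st,_=cv2.connectedComponentsWithStats(m.astype(np.uint8))
    for i in range(1,n):
        if st[i,4]<150: continue
        q=P[l==i][:,:2];r=cv2.minAreaRect(q.astype(np.float32));b=cv2.boxPoints(r)
        e=max([b[1]-b[0],b[2]-b[1]],key=np.linalg.norm);a=np.arctan2(e[1],e[0])
        a=(a+np.pi/2)%np.pi-np.pi/2
        u=np.array([np.cos(a),np.sin(a)]);v=np.array([-u[1],u[0]])
        s=q@u;w=q@v;lo,hi=np.percentile(s,[.5,99.5])
        hd=w[(s<lo+.045)&(s>lo+.005)];sm=w[(s>lo+.065)]
        wc=np.percentile(hd,[1,99]);sc=np.percentile(sm,[1,99]) if len(sm)>10 else [0,0]
        h=u*(lo+.0275)+v*wc.mean()
        print("px",st[i],"L",round(hi-lo,4),"headw",np.round(np.diff(wc)[0],4),"stemw",np.round(np.diff(sc)[0],4),"yaw",round(a,4),"head",h.round(4),"stem dv",np.round(np.mean(sc)-wc.mean(),4),"z",np.median(P[l==i][:,2]).round(4))
E
python3 - <<'E'
from h import *
d=np.load("w1.npz");latches(d["P"],d["img"],.030,.048,(.4,.7,.15,.42))
c=cam("top");latches(cloud(c),c["img"],.030,.048,(.4,.7,.15,.42))
E
```

```text
px [ 168  188   35  110 2315] L 0.137 headw 0.0342 stemw 0.0201 yaw -0.1153 head [0.4849 0.1945] stem dv 0.0007 z 0.0402
px [ 245  191   32  109 2390] L 0.1376 headw 0.0332 stemw 0.0203 yaw -0.1223 head [0.4969 0.2769] stem dv 0.0006 z 0.0402
px [ 321  193   35   59 1512] L 0.065 headw 0.0323 stemw 0 yaw -0.1249 head [0.5096 0.3621] stem dv -0.4228 z 0.0402
px [139 177  12  38 203] L 0.1131 headw 0.032 stemw 0.022 yaw -0.1815 head [0.5331 0.3581] stem dv 0.0049 z 0.0402
px [164 181  13  44 338] L 0.1369 headw 0.0327 stemw 0.0217 yaw -0.0859 head [0.4964 0.2772] stem dv -0.0026 z 0.0401
px [190 184  13  44 346] L 0.1375 headw 0.0341 stemw 0.0209 yaw -0.1169 head [0.4842 0.194 ] stem dv 0.0 z 0.0399
```

```bash
python3 -c "
from h import *
pose();plan(.4951,.2651,.13,np.pi-.12)"
```

```text
t 3.67 tcp [0.4501 0.2693 0.2709] yaw 3.0194 w 0.0724 ff 0.0 F [ 0.  -1.5  0.4] q [ 0.39  0.23 -0.15  1.19 -0.    0.51] tilt [ 0.    -0.001 -1.   ]
[[-0.0113, 0.0003, 0.0352], [-0.0226, 0.0007, 0.0704], [-0.0339, 0.001, 0.1057], [-0.0452, 0.0013, 0.1409]] [-0.0006, -0.0011, -0.0017, -0.0022]
```

Emit:
move_arm(
  travel=[
    [-0.0113, 0.0003, 0.035],
    [-0.0226, 0.0006, 0.07],
    [-0.034, 0.001, 0.1055],
    [-0.0452, 0.0013, 0.141],
    [-0.0452, 0.0013, 0.141],
  ],
  roll=[0, 0, 0, 0, 0],
  claw=[0.85, 0.85, 0.85, 0.85, 0.85],
)

```text
time_s: 4.08
tool_pos: [0.4935, 0.2628, 0.1236]
tcp_rot: [-0.195, -3.127, 0.007]
ft_force: [-0.9, -0.6, -1.0]
gripper_width: 0.0723
finger_force: 0.0
```

```bash
python3 - <<'E'
from h import *
c=cam("wrist");pose();plan(.4951,.2651,.084,np.pi-.12)
latches(cloud(c),c["img"],.030,.048,(.4,.7,.15,.42))
cv2.imwrite("pics/w2.png",c["img"][:,:,::-1])
E
```

```text
t 4.13 tcp [0.4936 0.2634 0.1267] yaw 3.0174 w 0.0727 ff 0.0 F [-0.7  0.1 -0.2] q [ 0.35  0.4  -0.28  0.9  -0.    0.47] tilt [ 0.007 -0.004 -1.   ]
[[-0.0006, 0.0009, 0.0213], [-0.0013, 0.0018, 0.0427]] [-0.0021, -0.0042]
px [ 104  193   69  100 4375] L 0.0582 headw 0.0333 stemw 0 yaw -0.1184 head [0.4845 0.1948] stem dv -0.2507 z 0.04
px [ 252  196   59  156 6772] L 0.1041 headw 0.0328 stemw 0.0209 yaw -0.1242 head [0.4964 0.2769] stem dv 0.0003 z 0.0401
px [ 392  200   72  111 5269] L 0.0687 headw 0.032 stemw 0.0118 yaw -0.121 head [0.5093 0.362 ] stem dv -0.0044 z 0.0401
px [383 359  32  25 371] L 0.0228 headw 0.0196 stemw 0 yaw -0.0181 head [0.6194 0.3486] stem dv -0.3598 z 0.0401
```

View pics/w2.png

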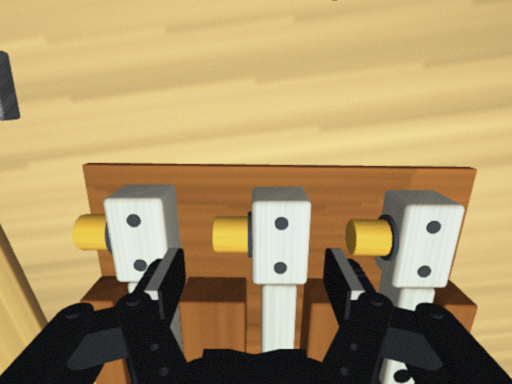

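Tops agree with the top camera to 1 mm. I'm descending on the middle latch (280,240) and squeezing at 20 N.

Emit:
move_arm(
  travel=[
    [0, 0.001, 0.021],
    [-0.001, 0.001, 0.0425],
    [-0.001, 0.001, 0.0425],
    [-0.001, 0.001, 0.0425],
    [-0.001, 0.001, 0.0425],
  ],
  roll=[0, 0, 0, 0, 0],
  claw=[0.85, 0.85, 0.85, 0.6, 0.3],
  squeeze=20,
)

```text
time_s: 4.55
tool_pos: [0.4974, 0.2675, 0.0903]
tcp_rot: [0.19, 3.134, 0.004]
ft_force: [-0.3, 0.7, -2.3]
gripper_width: 0.0537
finger_force: 22.4
```

Emit:
move_arm(
  travel=[
    [0, 0, 0],
    [0, 0, 0],
    [0, 0, 0],
    [0, 0, 0],
    [0, 0, 0],
  ],
  roll=[0, 0, 0, 0, 0],
  claw=[0.2, 0.2, 0.2, 0.2, 0.2],
)

```text
time_s: 4.97
tool_pos: [0.4975, 0.2674, 0.0901]
tcp_rot: [0.189, 3.133, 0.002]
ft_force: [-2.3, 0.2, 8.0]
gripper_width: 0.0534
finger_force: 22.6
```

```bash
python3 -c "
from h import *
pose()"
```

```text
t 4.97 tcp [0.4975 0.2674 0.0901] yaw 3.0209 w 0.0534 ff 22.6 F [-2.3  0.2  8. ] q [ 0.35  0.45 -0.32  0.8   0.    0.47] tilt [-0.003  0.002 -1.   ]
```

Sound (sinks 4.6 mm). Now the latch at -y.

Emit:
move_arm(
  travel=[
    [0, 0, 0],
    [0, 0, 0],
    [0, 0, -0.02],
    [0, 0, -0.05],
    [0, 0, -0.05],
  ],
  roll=[0, 0, 0, 0, 0],
  claw=[0.85, 0.85, 0.85, 0.85, 0.85],
)

```text
time_s: 5.38
tool_pos: [0.4992, 0.2678, 0.1425]
tcp_rot: [0.189, 3.129, 0.004]
ft_force: [1.1, 0.9, 0.5]
gripper_width: 0.0726
finger_force: 0.0
```

Emit:
move_arm(
  travel=[
    [0.001, -0.028, 0],
    [0.002, -0.055, 0],
    [0.002, -0.083, 0],
    [0.002, -0.083, 0],
    [0.002, -0.083, 0],
  ],
  roll=[0, 0, 0, 0, 0],
  claw=[0.85, 0.85, 0.85, 0.85, 0.85],
)

```text
time_s: 5.8
tool_pos: [0.4846, 0.1836, 0.1377]
tcp_rot: [0.194, 3.135, 0.0]
ft_force: [0.1, -0.1, -0.1]
gripper_width: 0.0728
finger_force: 0.0
```

```bash
python3 - <<'E'
from h import *
pose();c=cam("wrist");pose();plan(.4826,.1826,.085,np.pi-.12)
latches(cloud(c),c["img"],.030,.048,(.4,.7,.15,.42))
E
```

```text
t 5.8 tcp [0.4846 0.1836 0.1377] yaw 3.0182 w 0.0728 ff 0.0 F [ 0.1 -0.1 -0.1] q [ 0.21  0.32 -0.38  0.87 -0.    0.33] tilt [-0.  0. -1.]
t 5.85 tcp [0.4849 0.1844 0.1377] yaw 3.0195 w 0.0724 ff 0.0 F [-0.2  0.3  0.4] q [ 0.21  0.32 -0.38  0.87  0.    0.33] tilt [-0.001  0.    -1.   ]
[[0.0011, -0.001, 0.0264], [0.0021, -0.0021, 0.0527]] [-0.0011, -0.0021]
px [ 245  185   55  169 6505] L 0.1229 headw 0.0327 stemw 0.021 yaw -0.1222 head [0.4846 0.1939] stem dv 0.0003 z 0.0401
px [ 375  190   66  119 5026] L 0.0827 headw 0.0322 stemw 0.0207 yaw -0.1198 head [0.4977 0.2787] stem dv 0.0002 z 0.0401
px [ 485  240   27  129 1524] L 0.105 headw 0.0066 stemw 0.0168 yaw 0.1318 head [0.5414 0.3469] stem dv -0.0051 z 0.04
```

Emit:
move_arm(
  travel=[
    [0.001, -0.001, 0.026],
    [0.002, -0.002, 0.0525],
    [0.002, -0.002, 0.0525],
    [0.002, -0.002, 0.0525],
    [0.002, -0.002, 0.0525],
  ],
  roll=[0, 0, 0, 0, 0],
  claw=[0.85, 0.85, 0.85, 0.6, 0.3],
  squeeze=20,
)

```text
time_s: 6.27
tool_pos: [0.4829, 0.1845, 0.0862]
tcp_rot: [0.187, 3.135, 0.005]
ft_force: [-3.0, 7.3, 13.9]
gripper_width: 0.0499
finger_force: 12.6
```

Emit:
move_arm(
  travel=[
    [0, 0, 0],
    [0, 0, 0],
    [0, 0, 0],
    [0, 0, 0],
    [0, 0, 0],
  ],
  roll=[0, 0, 0, 0, 0],
  claw=[0.2, 0.2, 0.2, 0.2, 0.2],
)

```text
time_s: 6.68
tool_pos: [0.4843, 0.1846, 0.0876]
tcp_rot: [0.187, 3.132, 0.005]
ft_force: [-0.5, 3.4, 4.8]
gripper_width: 0.0415
finger_force: 23.9
```

```bash
python3 -c "
from h import *
pose()"
```

```text
t 6.68 tcp [0.4843 0.1846 0.0876] yaw 3.022 w 0.0415 ff 23.9 F [-0.5  3.4  4.8] q [ 0.21  0.37 -0.44  0.75  0.    0.33] tilt [-0.004  0.004 -1.   ]
```

Tired one found: opening 41.5 mm, sunk 16.5 mm. I'm gripping harder, lifting it straight up and carrying it to the board.

Emit:
move_arm(
  travel=[
    [0, 0, 0],
    [0, 0, 0],
    [0, 0, -0.015],
    [0, 0, -0.035],
    [0, 0, -0.06],
  ],
  roll=[0, 0, 0, 0, 0],
  claw=[0.2, 0.2, 0.2, 0.2, 0.2],
  squeeze=80,
)

```text
time_s: 7.1
tool_pos: [0.4816, 0.1832, 0.1456]
tcp_rot: [-0.189, -3.134, 0.001]
ft_force: [0.5, -0.8, -2.5]
gripper_width: 0.04
finger_force: 82.1
```

Emit:
move_arm(
  travel=[
    [0, 0, -0.01],
    [0, -0.02, -0.01],
    [0, -0.045, -0.01],
    [0, -0.07, -0.01],
    [-0.001, -0.1, -0.01],
  ],
  roll=[0, 0, -0.02, -0.04, -0.08],
  claw=[0.2, 0.2, 0.2, 0.2, 0.2],
)

```text
time_s: 7.52
tool_pos: [0.4713, 0.0834, 0.1555]
tcp_rot: [0.059, 3.14, 0.0]
ft_force: [0.1, -0.9, -3.6]
gripper_width: 0.0396
finger_force: 82.1
```

Emit:
move_arm(
  travel=[
    [0.004, -0.03, 0],
    [0.005, -0.055, 0],
    [0.005, -0.078, 0],
    [0.005, -0.078, 0],
    [0.005, -0.078, 0],
  ],
  roll=[0, 0, 0, 0, 0],
  claw=[0.2, 0.2, 0.2, 0.2, 0.2],
)

```text
time_s: 7.93
tool_pos: [0.4635, 0.0049, 0.1553]
tcp_rot: [0.068, 3.14, -0.0]
ft_force: [-0.6, 0.3, -2.2]
gripper_width: 0.0398
finger_force: 82.3
```

```bash
python3 - <<'E'
from h import *
pose();c=cam("wrist");P=cloud(c)
cv2.imwrite("pics/w3.png",c["img"][:,:,::-1])
t=cam("top");P=cloud(t);h=cv2.cvtColor(t["img"],cv2.COLOR_RGB2HSV)
m=(abs(P[...,2]-.010)<.006)&(P[...,0]>.38)&(P[...,0]<.64)&(P[...,1]>-.08)&(P[...,1]<.1)&(h[...,1]<130)
m=(P[...,2]>.006)&(P[...,2]<.016)&(P[...,0]>.38)&(P[...,0]<.64)&(P[...,1]>-.08)&(P[...,1]<.1)
print("board pts",m.sum(),cv2.minAreaRect(P[m][:,:2].astype(np.float32)))
E
```

```text
t 7.93 tcp [0.4635 0.0049 0.1553] yaw 3.0983 w 0.0398 ff 82.3 F [-0.6  0.3 -2.2] q [-0.16  0.2  -0.49  0.88  0.   -0.12] tilt [-0.001 -0.    -1.   ]
board pts 643 ((0.5136576890945435, 0.014330260455608368), (0.16807712614536285, 0.2445576786994934), 89.21505737304688)
```

View pics/w3.png

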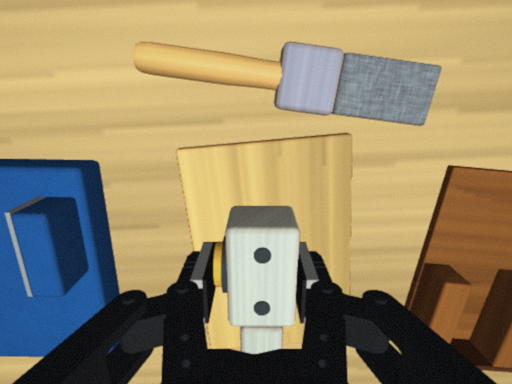

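The latch is held over the board, with its head at (262,265) and the board's near edge at row 140. Lowering it.

Emit:
move_arm(
  travel=[
    [0, 0, 0.03],
    [0, 0, 0.05],
    [0, 0, 0.06],
    [0, 0, 0.064],
    [0, 0, 0.066],
  ],
  roll=[0, 0, 0, 0, 0],
  claw=[0.2, 0.2, 0.2, 0.2, 0.2],
)

```text
time_s: 8.45
tool_pos: [0.4615, 0.0073, 0.0898]
tcp_rot: [-0.06, -3.137, -0.001]
ft_force: [-14.9, 3.6, 36.1]
gripper_width: 0.0401
finger_force: 87.5
```

Emit:
move_arm(
  travel=[
    [0, 0, 0.001],
    [0, 0, 0.002],
    [0, 0, 0.002],
  ],
  roll=[0, 0, 0],
  claw=[0.2, 0.2, 0.2],
)

```text
time_s: 8.7
tool_pos: [0.4615, 0.0074, 0.0898]
tcp_rot: [-0.06, -3.139, -0.0]
ft_force: [-14.5, 2.0, 31.2]
gripper_width: 0.0401
finger_force: 86.9
```

Emit:
move_arm(
  travel=[
    [0, 0, -0.002],
    [0, 0, -0.002],
    [0, 0, -0.002],
    [0, 0, -0.002],
    [0, 0, -0.002],
  ],
  roll=[0, 0, 0, 0, 0],
  claw=[0.2, 0.4, 0.6, 0.95, 0.95],
  squeeze=40,
)

```text
time_s: 9.12
tool_pos: [0.4636, 0.006, 0.0889]
tcp_rot: [0.063, 3.14, -0.0]
ft_force: [1.1, -0.8, -0.2]
gripper_width: 0.0737
finger_force: 0.0
```

Emit:
move_arm(
  travel=[
    [0, 0, 0],
    [0, 0, -0.03],
    [0, 0, -0.06],
    [0, 0, -0.09],
    [0, 0, -0.09],
  ],
  roll=[0, 0, 0, 0, 0],
  claw=[1, 1, 1, 1, 1],
)

```text
time_s: 9.53
tool_pos: [0.4664, 0.0053, 0.1842]
tcp_rot: [0.064, 3.132, -0.002]
ft_force: [-0.2, -1.1, 0.4]
gripper_width: 0.0856
finger_force: 0.0
```

```bash
python3 - <<'E'
from h import *
pose();c=cam("wrist")
latches(cloud(c),c["img"],.030,.052,(.38,.66,-.08,.1))
t=cam("top");latches(cloud(t),t["img"],.030,.052,(.38,.66,-.08,.1))
np.savez("v.npz",P=cloud(t),img=t["img"])
for th,z in [("vise_seat",.046),("crank_axis",.132),("crank_grip",.132),("vise",0)]:
    for r in bot.landmark_of("top",th)[:2]: print(th,r["at"],r["confidence"],atz(t,r["at"],z))
i=t["img"][170:270,270:380]
cv2.imwrite("pics/v.png",cv2.resize(i[:,:,::-1],(660,600),interpolation=cv2.INTER_CUBIC))
E
```

```text
t 9.53 tcp [0.4664 0.0053 0.1842] yaw 3.1008 w 0.0856 ff 0.0 F [-0.2 -1.1  0.4] q [-0.16  0.17 -0.44  0.94  0.   -0.12] tilt [-0.009 -0.001 -1.   ]
px [ 251  168   45  152 4755] L 0.1368 headw 0.0325 stemw 0.0208 yaw -0.0438 head [0.4657 0.0185] stem dv -0.0001 z 0.0422
vise_seat [310.2, 219.2] 0.61 [ 0.473574   -0.17040471  0.046     ]
crank_axis [353.7, 233.4] 0.83 [ 0.42785212 -0.28575402  0.132     ]
crank_grip [354.7, 252.0] 0.76 [ 0.37310522 -0.28667808  0.132     ]
vise [308.5, 221.1] 0.89 [ 0.46811666 -0.1710962   0.        ]
vise [146.8, 185.2] 0.36 [0.59716232 0.36016235 0.        ]
```

View pics/v.png

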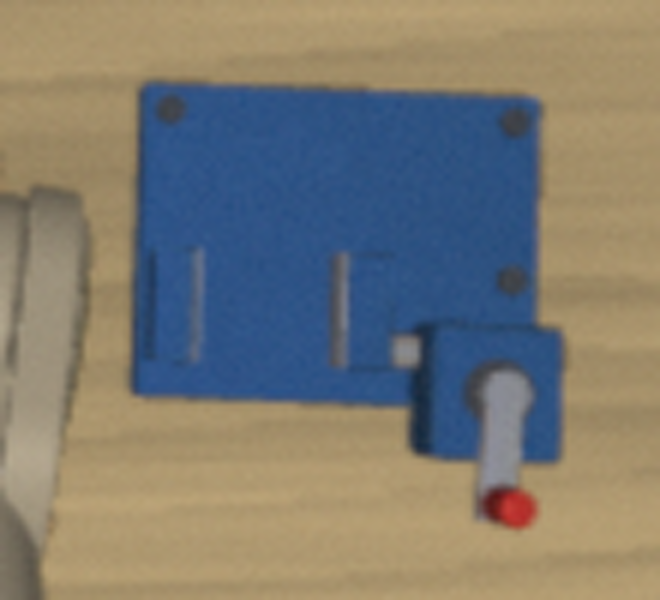

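The latch lies flat on the board with its top at 42 mm. In the crop, the jaws' grey faces are at (198,305) and (340,310), and the knob is at (515,508). Now I grip the stem.

```bash
python3 - <<'E'
from h import *
pose();plan(.5481,.0149,.086,np.pi-.044,n=5)
d=np.load("v.npz");P=d["P"];h=cv2.cvtColor(d["img"],cv2.COLOR_RGB2HSV)
blue=(h[...,0]>95)&(h[...,0]<125)&(h[...,1]>100)&(P[...,0]>.3)&(P[...,0]<.65)&(P[...,1]>-.36)&(P[...,1]<-.05)
for lo,hi in [(.022,.038),(.055,.072),(.08,.1)]:
    m=blue&(P[...,2]>lo)&(P[...,2]<hi);q=P[m]
    print(lo,m.sum(),cv2.minAreaRect(q[:,:2].astype(np.float32)),q.min(0),q.max(0))
E
```

```text
t 9.83 tcp [0.4622 0.0059 0.1776] yaw 3.1007 w 0.0855 ff 0.0 F [-0.2 -0.2 -0.5] q [-0.16  0.18 -0.45  0.94 -0.   -0.12] tilt [ 0.002  0.    -1.   ]
[[-0.0171, 0.0025, 0.0183], [-0.0342, 0.005, 0.0366], [-0.0513, 0.0075, 0.0549], [-0.0683, 0.01, 0.0733], [-0.0854, 0.0125, 0.0916]] [0.0006, 0.0012, 0.0019, 0.0025, 0.0031]
0.022 2644 ((0.5009685754776001, -0.22298017144203186), (0.21094657480716705, 0.16597488522529602), 86.72230529785156) [ 0.41842834 -0.33108384  0.02205701] [ 0.58883355 -0.11325664  0.03796373]
0.055 297 ((0.44942715764045715, -0.190031498670578), (0.14335206151008606, 0.09842290729284286), 85.35990142822266) [ 0.39461062 -0.26221257  0.05552392] [ 0.50002294 -0.11942677  0.07059984]
0.08 327 ((0.4226420819759369, -0.2903733551502228), (0.06402318179607391, 0.06728274375200272), 87.55973815917969) [ 0.38789325 -0.32308318  0.08011648] [ 0.4563647  -0.2571633   0.09587869]
```

Emit:
move_arm(
  travel=[
    [-0.028, 0.004, 0],
    [-0.056, 0.008, 0.01],
    [-0.0855, 0.0125, 0.02],
    [-0.0855, 0.0125, 0.045],
    [-0.0855, 0.0125, 0.07],
  ],
  roll=[0, 0.003, 0.003, 0.003, 0.003],
  claw=[1, 1, 1, 1, 1],
)

```text
time_s: 10.25
tool_pos: [0.5511, 0.0148, 0.1076]
tcp_rot: [0.068, 3.139, -0.0]
ft_force: [0.5, 0.1, -0.0]
gripper_width: 0.0852
finger_force: 0.0
```

Emit:
move_arm(
  travel=[
    [0, 0, 0.012],
    [0, 0, 0.0215],
    [0, 0, 0.0215],
    [0, 0, 0.0215],
    [0, 0, 0.0215],
  ],
  roll=[0, 0, 0, 0, 0],
  claw=[1, 1, 0.7, 0.4, 0.1],
  squeeze=60,
)

```text
time_s: 10.67
tool_pos: [0.5495, 0.0147, 0.088]
tcp_rot: [0.069, 3.14, -0.0]
ft_force: [-0.3, -0.7, 0.9]
gripper_width: 0.0511
finger_force: 0.0
```

Emit:
move_arm(
  travel=[
    [0, 0, 0],
    [0, 0, 0],
    [0, 0, 0],
    [0, 0, 0],
    [0, 0, 0],
  ],
  roll=[0, 0, 0, 0, 0],
  claw=[0, 0, 0, 0, 0],
  squeeze=80,
)

```text
time_s: 11.08
tool_pos: [0.55, 0.0147, 0.0888]
tcp_rot: [0.069, 3.138, -0.0]
ft_force: [-0.7, 0.5, 6.7]
gripper_width: 0.0203
finger_force: 79.2
```

Emit:
move_arm(
  travel=[
    [0, 0, -0.015],
    [0, 0, -0.04],
    [0, 0, -0.07],
    [0, -0.015, -0.09],
    [-0.001, -0.04, -0.09],
  ],
  roll=[0, 0, 0, 0, 0],
  claw=[0, 0, 0, 0, 0],
)

```text
time_s: 11.5
tool_pos: [0.5503, -0.0242, 0.182]
tcp_rot: [0.063, 3.134, -0.001]
ft_force: [0.8, -0.6, -3.3]
gripper_width: 0.0205
finger_force: 78.7
```

Emit:
move_arm(
  travel=[
    [-0.002, -0.03, 0],
    [-0.004, -0.06, 0],
    [-0.006, -0.09, 0],
    [-0.008, -0.12, 0],
    [-0.0095, -0.144, 0],
  ],
  roll=[0, 0, 0.005, 0.011, 0.011],
  claw=[0, 0, 0, 0, 0],
)

```text
time_s: 11.92
tool_pos: [0.5511, -0.1715, 0.1771]
tcp_rot: [-0.088, -3.14, 0.001]
ft_force: [0.7, 0.8, -3.7]
gripper_width: 0.0211
finger_force: 78.6
```

Emit:
move_arm(
  travel=[
    [0, 0, 0],
    [0, 0, 0],
  ],
  roll=[0, 0],
  claw=[0, 0],
)

```text
time_s: 12.08
tool_pos: [0.551, -0.1707, 0.1769]
tcp_rot: [-0.09, -3.14, -0.001]
ft_force: [0.2, 0.6, -3.1]
gripper_width: 0.0207
finger_force: 78.8
```

```bash
python3 - <<'E'
from h import *
c=cam("wrist");pose();P=cloud(c);np.savez("w4.npz",P=P,img=c["img"])
cv2.imwrite("pics/w4.png",cv2.resize(c["img"][:,:,::-1],(800,600)))
latches(P,c["img"],.09,.17,(.38,.66,-.25,-.08))
h=cv2.cvtColor(c["img"],cv2.COLOR_RGB2HSV)
for r in bot.landmark_of("wrist","vise_seat")[:2]: print(r["at"],r["confidence"],atz(c,r["at"],.046))
blue=(h[...,0]>95)&(h[...,0]<125)&(h[...,1]>100)
for lo,hi in [(.058,.07),(.085,.095)]:
    m=blue&(P[...,2]>lo)&(P[...,2]<hi)
    n,l,st,ce=cv2.connectedComponentsWithStats(m.astype(np.uint8))
    for i in range(1,n):
        if st[i,4]>80: q=P[l==i][:,:2].astype(np.float32);print(lo,st[i],cv2.boxPoints(cv2.minAreaRect(q)).round(4).tolist(),np.median(P[l==i][:,2]))
E
```

```text
t 12.13 tcp [ 0.5509 -0.1695  0.1769] yaw 3.0856 w 0.021 ff 78.8 F [-0.3 -0.1 -2.5] q [-0.44  0.38 -0.17  1.02  0.   -0.38] tilt [ 0.001  0.001 -1.   ]
px [  208     4    96   322 20472] L 0.1356 headw 0.0327 stemw 0.0209 yaw -0.064 head [ 0.4673 -0.1662] stem dv 0.0002 z 0.1302
0.058 [ 70   0  26  89 985] [[0.41440001130104065, -0.258899986743927], [0.4595000147819519, -0.26910001039505005], [0.4611999988555908, -0.2615000009536743], [0.41609999537467957, -0.25130000710487366]] 0.06413624572259224
0.058 [ 114   41   51  106 3791] [[0.435699999332428, -0.24469999969005585], [0.4952000081539154, -0.2484000027179718], [0.4966999888420105, -0.2240999937057495], [0.43720000982284546, -0.22040000557899475]] 0.06354997979350373
0.058 [ 297   42   37  106 3199] [[0.44269999861717224, -0.13830000162124634], [0.5023000240325928, -0.14180000126361847], [0.5034000277519226, -0.12330000102519989], [0.4438000023365021, -0.11969999969005585]] 0.06410031457899103
0.058 [484 374  28  10 199] [[0.7045000195503235, 0.038600001484155655], [0.7073000073432922, 0.016599999740719795], [0.7117999792098999, 0.01720000058412552], [0.7091000080108643, 0.03920000046491623]] 0.06139965155470342
0.085 [   0    0   70   87 4831] [[0.41940000653266907, -0.2939000129699707], [0.45750001072883606, -0.2962000072002411], [0.45969998836517334, -0.25999999046325684], [0.42149999737739563, -0.25780001282691956]] 0.08976107511125929
```

View pics/w4.png

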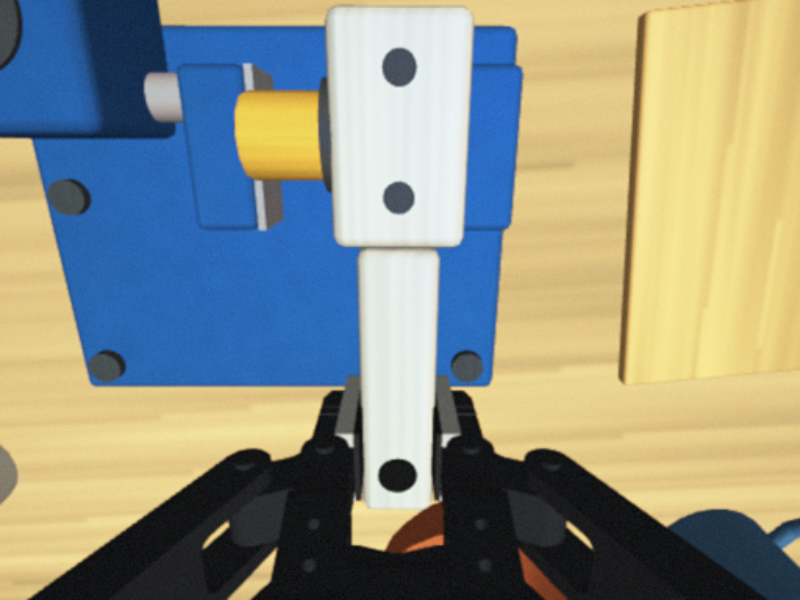

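```bash
python3 - <<'E'
from h import *
d=np.load("w4.npz");P=d["P"];h=cv2.cvtColor(d["img"],cv2.COLOR_RGB2HSV)
m=(h[...,0]>95)&(h[...,0]<125)&(h[...,1]>100)&(P[...,2]>.026)&(P[...,2]<.036)&(P[...,0]<.62)
q=P[m][:,:2];print(m.sum(),np.median(P[m][:,2]))
a=-.06;u=np.array([np.cos(a),np.sin(a)]);v=np.array([-u[1],u[0]]);o=np.array([.469,-.1736])
X=(q-o)@u;Y=(q-o)@v
s=(X>.04)&(X<.11);print("Ymax",np.percentile(Y[s],[98,99.5,100]),"Xmax",np.percentile(X[abs(Y)<.05],[98,99.5,100]),"Xmin",np.percentile(X[Y>.0],[0,.5,2]))
g=(h[...,1]<60)&(P[...,2]>.035)&(P[...,2]<.066);q=P[g];X=(q[:,:2]-o)@u;Y=(q[:,:2]-o)@v;s=(abs(X)<.028)&(Y<-.02)&(Y>-.06);print("jaw face Y",s.sum(),np.percentile(Y[s],[5,50,95]))
E
```

```text
30700 0.03019768747892567
Ymax [0.0531914  0.05575568 0.05683873] Xmax [0.11490627 0.11790503 0.11930226] Xmin [-0.04829758 -0.04793662 -0.04617004]
jaw face Y 632 [-0.04871286 -0.04545268 -0.04503477]
```

Latch held level. The jaws straddle it and the offsets from the seat are under 2.5 mm. Lowering with a small correction.

Emit:
move_arm(
  travel=[
    [-0.001, -0.001, 0.015],
    [-0.002, -0.0015, 0.03],
    [-0.002, -0.0015, 0.045],
    [-0.002, -0.0015, 0.056],
    [-0.002, -0.0015, 0.063],
  ],
  roll=[0, 0, 0, 0, 0],
  claw=[0, 0, 0, 0, 0],
)

```text
time_s: 12.6
tool_pos: [0.5526, -0.1695, 0.1129]
tcp_rot: [-0.083, -3.138, -0.002]
ft_force: [-0.9, -0.0, -2.3]
gripper_width: 0.0207
finger_force: 78.9
```

Emit:
move_arm(
  travel=[
    [0, 0, 0.002],
    [0, 0, 0.004],
    [0, 0, 0.005],
    [0, 0, 0.005],
  ],
  roll=[0, 0, 0, 0],
  claw=[0, 0, 0, 0],
)

```text
time_s: 12.93
tool_pos: [0.5538, -0.1711, 0.1099]
tcp_rot: [0.086, 3.14, -0.001]
ft_force: [0.4, -0.8, -2.0]
gripper_width: 0.0205
finger_force: 78.8
```

Emit:
move_arm(
  travel=[
    [0, 0, 0.001],
    [0, 0, 0.002],
    [0, 0, 0.002],
  ],
  roll=[0, 0, 0],
  claw=[0, 0, 0],
)

```text
time_s: 13.18
tool_pos: [0.5539, -0.1714, 0.1088]
tcp_rot: [0.086, 3.139, -0.001]
ft_force: [-1.0, 1.2, 4.9]
gripper_width: 0.0204
finger_force: 79.8
```

Contact with the bed. Releasing and rising.

Emit:
move_arm(
  travel=[
    [0, 0, 0],
    [0, 0, 0],
    [0, 0, 0],
    [0, 0, 0],
    [0, 0, 0],
  ],
  roll=[0, 0, 0, 0, 0],
  claw=[0.3, 0.6, 0.8, 0.8, 0.8],
)

```text
time_s: 13.6
tool_pos: [0.5534, -0.1711, 0.1073]
tcp_rot: [-0.086, -3.14, 0.0]
ft_force: [-0.5, -0.9, -1.2]
gripper_width: 0.0679
finger_force: 0.0
```

Emit:
move_arm(
  travel=[
    [0, 0, -0.02],
    [0, 0, -0.05],
    [0, 0, -0.085],
    [0, 0, -0.12],
    [0, 0, -0.12],
  ],
  roll=[0, 0, 0, 0, 0],
  claw=[0.8, 0.8, 0.8, 0.8, 0.8],
)

```text
time_s: 14.02
tool_pos: [0.5563, -0.1724, 0.2348]
tcp_rot: [0.086, 3.13, -0.007]
ft_force: [1.6, -0.5, -0.2]
gripper_width: 0.0686
finger_force: 0.0
```

```bash
python3 - <<'E'
from h import *
c=cam("wrist");pose();P=cloud(c);np.savez("w5.npz",P=P,img=c["img"])
latches(P,c["img"],.052,.07,(.38,.66,-.205,-.145))
t=cam("top");Q=cloud(t);h=cv2.cvtColor(t["img"],cv2.COLOR_RGB2HSV)
r=((h[...,0]<8)|(h[...,0]>172))&(h[...,1]>150)&(Q[...,0]>.3)&(Q[...,0]<.5)&(Q[...,1]<-.2)&(Q[...,1]>-.4)
print("knob top cam",r.sum(),np.median(Q[r&(Q[...,2]>.145)],axis=0))
sd=cam("side");Q=cloud(sd);h=cv2.cvtColor(sd["img"],cv2.COLOR_RGB2HSV)
r=((h[...,0]<8)|(h[...,0]>172))&(h[...,1]>150)&(Q[...,0]>.3)&(Q[...,0]<.5)&(Q[...,1]<-.2)&(Q[...,1]>-.4)
print("knob side",r.sum(),np.median(Q[r],axis=0) if r.sum() else 0, Q[r].min(0),Q[r].max(0))
cv2.imwrite("pics/w5.png",cv2.resize(c["img"][:,:,::-1],(800,600)))
E
```

```text
t 14.07 tcp [ 0.5556 -0.1721  0.2318] yaw 3.0868 w 0.0685 ff 0.0 F [ 0.  -0.4 -0.5] q [-0.44  0.35 -0.08  1.13 -0.   -0.38] tilt [-0.008 -0.003 -1.   ]
px [ 235   46   45  172 5447] L 0.1363 headw 0.0334 stemw 0.0214 yaw -0.0824 head [ 0.4704 -0.1672] stem dv 0.002 z 0.0621
knob top cam 19 [ 0.3657769  -0.28833158  0.1505228 ]
knob side 63 [ 0.36434206 -0.27920637  0.13436244] [ 0.35559536 -0.29777554  0.11250317] [ 0.37232902 -0.27092023  0.15428782]
```

View pics/w5.png

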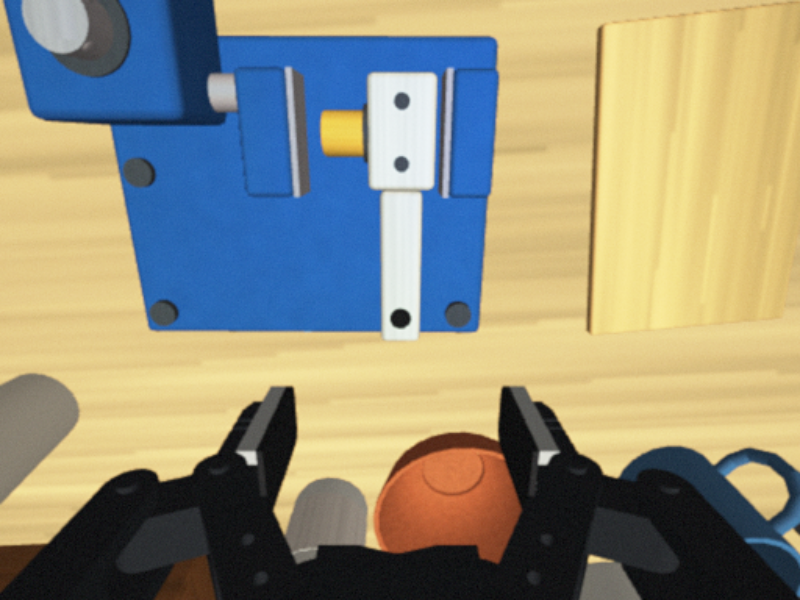

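The latch sits squarely between the jaws: head (400,130), plunger tip at column 322, jaw face at column 300. Next is the crank: I move above the knob.

```bash
python3 - <<'E'
from h import *
pose();plan(.3676,-.2890,.25,np.pi-.055)
E
```

```text
t 14.17 tcp [ 0.5534 -0.1711  0.2275] yaw 3.0868 w 0.0685 ff 0.0 F [ 0.5  0.4 -0.4] q [-0.44  0.35 -0.09  1.13 -0.   -0.38] tilt [-0.001 -0.    -1.   ]
[[0.0299, -0.0213, -0.0037], [0.0597, -0.0426, -0.0075], [0.0896, -0.0639, -0.0112], [0.1194, -0.0853, -0.015], [0.1493, -0.1066, -0.0187]] [0.0, 0.0001, 0.0001, 0.0001, 0.0001]
[[0.0298, -0.0213, -0.0037]] [0.0]
```

Emit:
move_arm(
  travel=[
    [0.03, -0.021, -0.006],
    [0.06, -0.0425, -0.012],
    [0.09, -0.064, -0.018],
    [0.1195, -0.0855, -0.0225],
    [0.149, -0.107, -0.0225],
  ],
  roll=[0, 0, 0, 0, 0],
  claw=[0.8, 0.8, 0.8, 0.8, 0.8],
)

```text
time_s: 14.58
tool_pos: [0.3969, -0.2698, 0.2488]
tcp_rot: [-0.085, -3.139, -0.002]
ft_force: [0.1, -0.8, 0.2]
gripper_width: 0.0681
finger_force: 0.0
```

Emit:
move_arm(
  travel=[
    [0.03, -0.021, 0],
    [0.03, -0.021, 0],
    [0.03, -0.021, 0],
  ],
  roll=[0, 0, 0],
  claw=[0.8, 0.8, 0.8],
)

```text
time_s: 14.83
tool_pos: [0.3656, -0.2894, 0.2483]
tcp_rot: [-0.093, -3.138, -0.004]
ft_force: [0.1, 1.0, 0.1]
gripper_width: 0.0681
finger_force: 0.0
```

```bash
python3 - <<'E'
from h import *
c=cam("wrist");pose();Q=cloud(c);h=cv2.cvtColor(c["img"],cv2.COLOR_RGB2HSV)
r=((h[...,0]<8)|(h[...,0]>172))&(h[...,1]>150)&(Q[...,2]>.1)&(Q[...,2]<.17)
t=r&(Q[...,2]>.147)
print("knob",r.sum(),t.sum(),np.median(Q[t],axis=0),Q[t].min(0),Q[t].max(0))
x,y=Q[t][:,0],Q[t][:,1];print("mid",cv2.minEnclosingCircle(np.c_[x,y].astype(np.float32)))
hb=(h[...,0]>95)&(h[...,0]<125)&(h[...,1]>100)&(Q[...,2]>.086)&(Q[...,2]<.094)
print("housing",hb.sum(),cv2.minAreaRect(Q[hb][:,:2].astype(np.float32)))
for th in("crank_axis","crank_grip"):
    for k in bot.landmark_of("wrist",th)[:2]: print(th,k["at"],k["confidence"],atz(c,k["at"],.132))
cv2.imwrite("pics/w6.png",c["img"][:,:,::-1])
E
```

```text
t 14.88 tcp [ 0.3666 -0.289   0.2485] yaw 3.0846 w 0.0687 ff 0.0 F [-0.5 -0.4 -0.4] q [-0.84  0.13 -0.32  1.12  0.   -0.78] tilt [ 0.002  0.002 -1.   ]
knob 1139 683 [ 0.36640999 -0.2863437   0.15188947] [ 0.35826212 -0.29580311  0.14702878] [ 0.37735818 -0.27724574  0.15388174]
mid ((0.3677905201911926, -0.2863323986530304), 0.00972061324864626)
housing 3179 ((0.4224827289581299, -0.2928779125213623), (0.06735323369503021, 0.0693250223994255), 86.4128189086914)
crank_axis [254.3, 291.3] 0.87 [ 0.42328439 -0.2930252   0.132     ]
crank_grip [256.6, 225.2] 0.71 [ 0.36913697 -0.28821246  0.132     ]
```

View pics/w6.png

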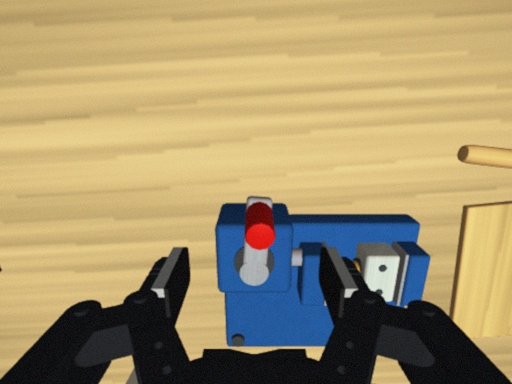

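The knob is at (260,235) and the crank axis at (255,285), so the crank is at about 0.06. Descending and pinching the knob.

Emit:
move_arm(
  travel=[
    [0, 0.0025, 0.02],
    [0, 0.0025, 0.045],
    [0, 0.0025, 0.0615],
    [0, 0.0025, 0.0615],
    [0, 0.0025, 0.0615],
  ],
  roll=[0, 0, 0, 0, 0],
  claw=[0.8, 0.8, 0.8, 0.6, 0.3],
  squeeze=50,
)

```text
time_s: 15.4
tool_pos: [0.3681, -0.2853, 0.1875]
tcp_rot: [-0.082, -3.139, -0.003]
ft_force: [-0.4, -0.5, 0.1]
gripper_width: 0.0457
finger_force: 0.0
```

Emit:
move_arm(
  travel=[
    [0, 0, 0],
    [0, 0, 0],
    [0, 0, 0],
    [0, 0, 0],
    [0, 0, 0],
  ],
  roll=[0, 0, 0, 0, 0],
  claw=[0, 0, 0, 0, 0],
)

```text
time_s: 15.82
tool_pos: [0.3686, -0.2867, 0.1896]
tcp_rot: [0.085, 3.138, -0.001]
ft_force: [2.0, 3.4, 6.3]
gripper_width: 0.0188
finger_force: 48.8
```

```bash
cat >> h.py <<'E'
AX=np.array([.4228,-.2929])
def crank(th0,th1,n,z=.187,yaw=np.pi-.055,r=.055):
    f=lambda t:AX+r*np.array([np.cos(np.pi-.06-t),np.sin(np.pi-.06-t)])
    X=np.array([np.cos(yaw),np.sin(yaw)]);Y=np.array([np.sin(yaw),-np.cos(yaw)])
    ts=np.linspace(th0,th1,n+1)
    for i in range(0,n,5):
        print("to",ts[min(i+5,n)].round(2),[[round(float((f(t)-f(ts[i]))@X),4),round(float((f(t)-f(ts[i]))@Y),4),0] for t in ts[i+1:i+6]])
E
python3 -c "
from h import *
pose();crank(.056,3.56,20)"
```

```text
t 15.82 tcp [ 0.3686 -0.2867  0.1896] yaw 3.0872 w 0.0188 ff 48.8 F [2.  3.4 6.3] q [-0.83  0.17 -0.43  0.97  0.   -0.78] tilt [-0.003 -0.001 -1.   ]
to 0.93 [[-0.0014, 0.0095, 0], [-0.0045, 0.0186, 0], [-0.0091, 0.0271, 0], [-0.0151, 0.0346, 0], [-0.0223, 0.041, 0]]
to 1.81 [[-0.0082, 0.005, 0], [-0.0172, 0.0085, 0], [-0.0266, 0.0104, 0], [-0.0363, 0.0106, 0], [-0.0458, 0.0091, 0]]
to 2.68 [[-0.0091, -0.0031, 0], [-0.0175, -0.0078, 0], [-0.025, -0.0138, 0], [-0.0313, -0.0211, 0], [-0.0363, -0.0293, 0]]
to 3.56 [[-0.0034, -0.009, 0], [-0.0053, -0.0184, 0], [-0.0054, -0.0281, 0], [-0.0039, -0.0376, 0], [-0.0007, -0.0466, 0]]
```

Knob gripped. Cranking the first quarter, then I'll check the forces.

Emit:
move_arm(
  travel=[
    [-0.0014, 0.0095, 0],
    [-0.0045, 0.0186, 0],
    [-0.0091, 0.0271, 0],
    [-0.0151, 0.0346, 0],
    [-0.0223, 0.041, 0],
  ],
  roll=[0, 0, 0, 0, 0],
  claw=[0, 0, 0, 0, 0],
)

```text
time_s: 16.23
tool_pos: [0.3916, -0.2478, 0.1896]
tcp_rot: [-0.089, -3.139, 0.007]
ft_force: [-6.6, -3.5, 7.0]
gripper_width: 0.0187
finger_force: 49.1
```

Emit:
move_arm(
  travel=[
    [0, 0, 0],
  ],
  roll=[0],
  claw=[0],
)

```text
time_s: 16.32
tool_pos: [0.3927, -0.2471, 0.1896]
tcp_rot: [0.086, 3.14, -0.004]
ft_force: [-1.9, 0.8, 8.4]
gripper_width: 0.0187
finger_force: 49.1
```

Emit:
move_arm(
  travel=[
    [-0.0082, 0.005, 0],
    [-0.0172, 0.0085, 0],
    [-0.0266, 0.0104, 0],
    [-0.0363, 0.0106, 0],
    [-0.0458, 0.0091, 0],
  ],
  roll=[0, 0, 0, 0, 0],
  claw=[0, 0, 0, 0, 0],
)

```text
time_s: 16.73
tool_pos: [0.4377, -0.2396, 0.1895]
tcp_rot: [-0.086, -3.138, -0.0]
ft_force: [-6.1, 3.3, 10.7]
gripper_width: 0.0189
finger_force: 49.6
```

Emit:
move_arm(
  travel=[
    [-0.0091, -0.0031, 0],
    [-0.0175, -0.0078, 0],
    [-0.025, -0.0138, 0],
    [-0.0313, -0.0211, 0],
    [-0.0363, -0.0293, 0],
  ],
  roll=[0, 0, 0, 0, 0],
  claw=[0, 0, 0, 0, 0],
)

```text
time_s: 17.15
tool_pos: [0.4735, -0.2702, 0.1896]
tcp_rot: [0.084, 3.14, 0.004]
ft_force: [-1.3, 7.8, 9.8]
gripper_width: 0.0188
finger_force: 49.6
```

```bash
python3 - <<'E'
from h import *
pose();p=np.array(bot.state()["tool_pos"])[:2]-AX
print("r",np.hypot(*p),"theta",(np.pi-.06-np.arctan2(p[1],p[0]))%(2*np.pi))
E
```

```text
t 17.15 tcp [ 0.4735 -0.2702  0.1896] yaw 3.0881 w 0.0188 ff 49.6 F [-1.3  7.8  9.8] q [-0.67  0.32 -0.24  1.02  0.   -0.61] tilt [-0.001  0.003 -1.   ]
r 0.05558900684861756 theta 2.6604924731278645
```

Tracking well, so I'm turning the last part.

Emit:
move_arm(
  travel=[
    [-0.0034, -0.009, 0],
    [-0.0053, -0.0184, 0],
    [-0.0054, -0.0281, 0],
    [-0.0039, -0.0376, 0],
    [-0.0007, -0.0466, 0],
  ],
  roll=[0, 0, 0, 0, 0],
  claw=[0, 0, 0, 0, 0],
)

```text
time_s: 17.57
tool_pos: [0.4726, -0.3173, 0.1897]
tcp_rot: [0.083, 3.137, 0.003]
ft_force: [3.4, 7.6, 6.6]
gripper_width: 0.0189
finger_force: 49.5
```

Emit:
move_arm(
  travel=[
    [0, 0, 0],
    [0, 0, 0],
    [0, 0, 0],
  ],
  roll=[0, 0, 0],
  claw=[0, 0, 0],
)

```text
time_s: 17.82
tool_pos: [0.4719, -0.3186, 0.1897]
tcp_rot: [0.086, 3.138, -0.002]
ft_force: [1.5, 2.7, 5.8]
gripper_width: 0.0185
finger_force: 49.2
```

```bash
python3 - <<'E'
from h import *
pose();p=np.array(bot.state()["tool_pos"])[:2]-AX
print("r",np.hypot(*p),"theta",(np.pi-.06-np.arctan2(p[1],p[0]))%(2*np.pi))
E
```

```text
t 17.82 tcp [ 0.4719 -0.3186  0.1897] yaw 3.0867 w 0.0185 ff 49.2 F [1.5 2.7 5.8] q [-0.73  0.36 -0.18  1.03  0.   -0.68] tilt [-0.002 -0.001 -1.   ]
r 0.055444682874138417 theta 3.562893529122817
```

Crank at about 3.56. Releasing, rising clear and checking.

Emit:
move_arm(
  travel=[
    [0, 0, 0],
    [0, 0, 0],
    [0, 0, 0],
    [0, 0, 0],
    [0, 0, -0.02],
  ],
  roll=[0, 0, 0, 0, 0],
  claw=[0.3, 0.6, 0.8, 0.8, 0.8],
)

```text
time_s: 18.23
tool_pos: [0.4696, -0.3167, 0.2048]
tcp_rot: [-0.086, -3.135, -0.007]
ft_force: [-0.1, -0.4, -1.0]
gripper_width: 0.0679
finger_force: 0.0
```

Emit:
move_arm(
  travel=[
    [0, 0, -0.03],
    [0, 0, -0.06],
    [0, 0, -0.1],
    [0, 0, -0.1],
    [0, 0, -0.1],
  ],
  roll=[0, 0, 0, 0, 0],
  claw=[0.8, 0.8, 0.8, 0.8, 0.8],
)

```text
time_s: 18.65
tool_pos: [0.4723, -0.319, 0.3112]
tcp_rot: [0.086, 3.136, -0.006]
ft_force: [0.3, -0.3, 0.0]
gripper_width: 0.0686
finger_force: 0.0
```

```bash
python3 - <<'E'
from h import *
pose();c=cam("wrist");P=cloud(c)
latches(P,c["img"],.055,.072,(.38,.66,-.21,-.145))
Q=P;h=cv2.cvtColor(c["img"],cv2.COLOR_RGB2HSV)
r=((h[...,0]<8)|(h[...,0]>172))&(h[...,1]>150)&(Q[...,2]>.147)&(Q[...,2]<.16)
k=cv2.minEnclosingCircle(Q[r][:,:2].astype(np.float32))[0]-AX;print("knob",k,"theta",(np.pi-.06-np.arctan2(k[1],k[0]))%(2*np.pi))
t=cam("top");latches(cloud(t),t["img"],.030,.048,(.4,.7,.15,.42))
cv2.imwrite("pics/w7.png",c["img"][:,:,::-1])
E
```

```text
t 18.65 tcp [ 0.4723 -0.319   0.3112] yaw 3.0867 w 0.0686 ff 0.0 F [ 0.3 -0.3  0. ] q [-0.73  0.3   0.04  1.31 -0.   -0.68] tilt [-0.004 -0.004 -1.   ]
px [367 135  11  54 166] L 0.0585 headw 0.0039 stemw 0 yaw -0.0532 head [ 0.467  -0.1908] stem dv 0.1657 z 0.0623
px [ 372  136   45  116 2687] L 0.1373 headw 0.0344 stemw 0.0228 yaw -0.0023 head [ 0.4707 -0.1627] stem dv -0.0055 z 0.0622
knob [ 0.04861594 -0.02656141] theta 3.5816306388595933
px [138 177  13  44 336] L 0.1373 headw 0.0311 stemw 0.022 yaw -0.1509 head [0.5087 0.3621] stem dv 0.0022 z 0.0401
px [164 181  13  43 334] L 0.1365 headw 0.0322 stemw 0.0206 yaw -0.1235 head [0.4971 0.2792] stem dv 0.0001 z 0.0396
```

View pics/w7.png

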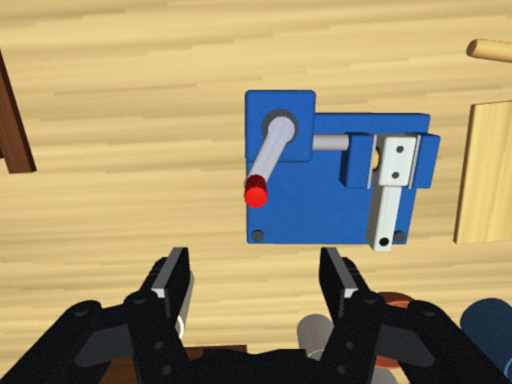

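The jaw at (375,165) holds the plunger pressed, with the head at (398,160) back against the fixed jaw. The crank is at 3.58 and the other two latches are in the rack. Handing in.

```bash
python3 -c "
from plant import bot
print(bot.job_done())"
```

```text
the job is handed in; nothing more can be done
None
```

The job is handed in and the verdict was not shown: the tired latch (the rack's -y one, which sank about 16 mm) lies in the vise with its plunger pressed in at crank 3.58, and the other two latches are still in the rack.

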